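# Park the short vial's cap in the free pocket

### The job

Open the shortest of the three vials in the rack: lift its loose green cap off by the long sides, set the cap down flat on the bare counter and let go of it, then take it again by its two ends and lower it into whichever pocket of the cap holder is empty. It must sit right way up, flat on the pocket's floor between the end lips, and must not be dropped; leave the vials standing in the rack and the other caps and counter things where they are.

Things in the scene. Friction and masses are not known exactly. Their poses are not given: they have to be found in the camera images.
- vial_short: the shortest of three flat-sided clear plastic vials with screws in it: body 58 mm long (its x), 32 mm wide (its y), 50 mm tall up to the shoulder, on which the cap's rim rests; a neck 48 x 22 mm stands 12 mm higher, loose inside the cap. Capped, 68 mm tall. Loose in its rack cell, about 150 g; origin at the centre of its underside. It may stand in any of the three cells
- cap_short: oblong green slip-on cap, a shell open below: 60 mm long (its x) by 34 mm wide (its y) by 18 mm tall, walls 3 mm, top 4 mm thick; origin at the centre of its lower rim, z up, 20 g, loose on the shortest vial, long axis along the vial's. The taller neighbours, 8 mm away, block its ends there, so only the long sides can be gripped
- vial_middle: the middle-height one of three flat-sided clear plastic vials with screws in it: body 58 mm long (its x), 32 mm wide (its y), 68 mm tall up to the shoulder, on which the cap's rim rests; a neck 48 x 22 mm stands 12 mm higher, loose inside the cap. Capped, 86 mm tall. Loose in its rack cell, about 150 g; origin at the centre of its underside
- vial_tall: the tallest of three flat-sided clear plastic vials with screws in it: body 58 mm long (its x), 32 mm wide (its y), 80 mm tall up to the shoulder, on which the cap's rim rests; a neck 48 x 22 mm stands 12 mm higher, loose inside the cap. Capped, 98 mm tall. Loose in its rack cell, about 150 g; origin at the centre of its underside
- cap_middle: same cap, on the middle-height vial, to be left there
- cap_tall: same cap, on the tallest vial, to be left there
- cap_spare: same cap, already lying in one pocket of the holder, which one varies; to be left there
- rack: grey plastic rack fixed on the counter, 208 mm long (its x), 44 mm wide, walls 20 mm tall, floor 6 mm thick, three cells in a row 68 mm apart, one vial in each; origin under its centre
- holder: aluminium cap holder fixed on the counter: base 76 (its x) x 124 mm (its y), 6 mm thick; two pockets 64 mm apart along y for caps lying along x. A pocket is 42 mm wide between cheeks (44 mm long in x, rising 40 mm above its floor: no room for fingers on a cap's long sides) and 68 mm long between end lips 4 mm thick, 4 mm high; cap ends stand free past the cheeks. Origin under its centre
- pocket_a (a point): centre of the pocket floor on the holder's +y side, 6 mm above the counter; the cheeks beside it flare outward over their top 10 mm, to 54 mm apart, to guide a cap in; z up, x along the pocket
- pocket_b (a point): centre of the pocket floor on the holder's -y side, 6 mm above the counter; the cheeks beside it flare outward over their top 10 mm, to 54 mm apart, to guide a cap in; z up, x along the pocket
- clear_spot (a point): point on the bare counter in front of the robot, always at the same place: nothing else lies within 60 mm of it and nothing taller than 50 mm within 90 mm, so a cap can be put down and regrasped here
- stopper: black rubber bin stopper, 40 mm across the top, 30 mm tall, standing between rack and holder; bystander
- feeler_case: chrome feeler gauge case, 105 x 24 x 14 mm, lying on the counter; bystander
- scoop: stainless scoop, pan 100 x 56 x 34 mm with an 85 mm handle; bystander
Things that resemble listed ones, but are neither listed nor needed, are in the scene too. Leave any pink look-alike of the cap_spare alone. Leave any black look-alike of the cap_middle alone.

How it is judged:
On the way, in this order (a step that is already met when the one before it is completed fails the run):
1. the short vial's cap is lifted clear of the vial (z of cap_short in the frame of vial_short above 0.068 m), for 0.1 s.
2. the cap lies flat on the bare counter, let go (height (world z) of cap_short below 0.003 m and angle between cap_short's own z axis and vertical below 0.1 rad and linear speed of cap_short below 0.03 m/s and contact force between the fingers and cap_short below 0.05 N), for 0.2 s.
3. the cap is taken up again (height (world z) of cap_short above 0.02 m and contact force between the fingers and cap_short above 0.3 N), for 0.1 s.
At the end, for the whole second after the job is handed in: The short vial's cap lies level (0.08 rad), right way up, in the empty pocket (7 mm along, 6 mm across, 3 mm in height, 0.2 rad of its axis), at rest and let go; all vials stand in the rack, the other two capped, the spare cap level in its pocket (((x of cap_short in the frame of pocket_a between -0.007 and 0.007 m and y of cap_short in the frame of pocket_a between -0.006 and 0.006 m and z of cap_short in the frame of pocket_a between -0.003 and 0.003 m and angle between the x axis of cap_short and the x axis of holder, either way round below 0.2 rad) or (x of cap_short in the frame of pocket_b between -0.007 and 0.007 m and y of cap_short in the frame of pocket_b between -0.006 and 0.006 m and z of cap_short in the frame of pocket_b between -0.003 and 0.003 m and angle between the x axis of cap_short and the x axis of holder, either way round below 0.2 rad)) and angle between cap_short's own z axis and vertical below 0.08 rad and linear speed of cap_short below 0.02 m/s and contact force between the fingers and cap_short below 0.05 N and angle between each of vial_short, vial_middle, vial_tall, cap_middle, cap_tall, cap_spare's own z axis and vertical below 0.1 rad and distance between cap_middle and vial_middle below 0.073 m and distance between cap_tall and vial_tall below 0.085 m); the robot touches nothing.
It fails at once if the cap is dropped or thrown: it moves at over 0.45 m/s with no finger on it (linear speed of cap_short above 0.45 m/s and contact force between the fingers and cap_short below 0.05 N).
It fails at once if a vial or another cap is displaced by more than 12 mm (distance of any of vial_short, vial_middle, vial_tall, cap_middle, cap_tall, cap_spare from where it was at the start of the episode above 0.012 m).
It fails at once if the stopper, feeler gauge case or scoop is pushed more than 20 mm (distance of any of stopper, feeler_case, scoop from where it was at the start of the episode above 0.02 m).
It also fails if it takes over 64 s, if anything falls off the work surface, if the arm or the gripper's body presses on something with over 40 N, if the wrist force passes 120 N, or if a joint passes its speed limit or range.

### The arm

A 6-joint arm with a two-finger parallel gripper is mounted at the origin on the work surface. World frame = base frame: x ahead of the robot, y to its left, z up, the work surface at z = 0. Lengths are in m, angles in rad, forces in N, time in s.
With the tool pointing down it reaches from about 0.35 to 0.775 m from the base axis. Payload 7.3 kg.
Tool frame: the origin (TCP) lies at the very end of the fingers, on their centre line; the grasp point (between the pads) lies robot.pinch_z behind it (robot.pinch_z is the distance from the TCP to the grasp point, in m); y points along the fingers, z is the direction in which the jaws open and shut, and the axes are right-handed (so a half turn about y gives the same grasp; the last joint's range is limited). The gripper opens to 92 mm and grips with 3 to 60 N. Pads are 19 mm wide; open, the fingers measure 130 mm over their backs; the gripper's body (75 mm by 190 mm) begins 47 mm behind the grasp point.
Start: joints at [-1.455, 0.342, 1.524, -0, 1.275, -0.146], TCP at [0.136, -0.507, 0.227] pointing down, gripper open.
Joint ranges: [-2.53, 2.53], [-0.77, 2.02], [0.04, 2.7], [-1, 4.14], [0.28, 2.66], [-3.11, 3.11]. Speed limits (rad/s): [2.57, 2.57, 3.14, 3.14, 3.14, 3.14].

### API

Orientations are given as [roll, pitch, yaw] about the fixed x, y, z axes, in that order (R = Rz(yaw) Ry(pitch) Rx(roll)).
In Python, from cell import status, viewer, robot gives the robot as it stands. The module is installed in compiled form; this text tells all that it offers.
- The arm moves only by the shell command python3 -m pendant 'ROWS' [FORCE]. ROWS is JSON, a list that holds one entry, the list of rows, each a list of 7 numbers: the shift along the tool's x, y, z in cm, then the turn, a rotation vector about the tool's x, y, z in rad, then the finger opening in cm, from 0 to 9.18. A call has 1 to 20 rows; each row is the pose to reach, as a shift and turn from the pose commanded when the call began, along the tool's axes at that moment; what a row does not reach only later rows make up. A row lasts 1/10 s, in which the tool goes at most 50 mm and 8.59 degrees, less where a joint would pass 70% of its speed; a pose out of reach is approached as far as the arm can. A call with a gripper value outside its range is refused whole. The fingers move at their own pace and stop on an object; FORCE is the grip in N (left out, the last holds). Time passes only in rows, so rows that repeat a pose let the fingers close. It gives the time, the measured TCP pose, the force and the opening at its end, in the units of the state.
- status.observe(): the state, without advancing time (a new reading comes with each control period).
- viewer.read_camera(name): name is "side" or "top" or "wrist"; returns a dict with "image" (400x640x3 uint8, red, green, blue), "range_z" (400x640 float32, m along the optical axis (not along the pixel's ray), 0 where there is no reading), "fx", "fy", "cx", "cy" (pixels), "camera_from_world" (4x4, takes a point from world to camera coordinates). Camera axes: x right, y up, looking along -z (the intrinsics and any distortion apply to the point x, -y, -z); pixel columns grow to the right and rows downward; lengths in m; the calibration is good to about 2 mm. A picture is of the moment at which its call begins.
- robot.hand_in(): hands the job in, once; it reports no verdict.
The state is a dict: "time": time; "qpos": joint angles; "qvel": joint speeds; "joint_efforts": joint torques, N m; "tool_pos": TCP position; "tool_rot": TCP orientation; "contact_force": force on the tool from outside, world axes, zero at the start; "torque": the same for the moment, N m; "opening": finger opening in m.
Only numpy, scipy, OpenCV 4.12 (cv2) and the standard library are available. Lean on these libraries where they do the work, as an engineer would, in place of code of your own. Each camera call takes 0.05 s, during which the arm holds its last target. There are 200 camera calls.

## Working session

There is one attempt and no reset: what is moved stays moved. The work goes in short steps, Python scripts to look and compute and a shell command to move; the robot and the scene stay as the last step left them, time stands still between calls to the robot, and variables do not carry over. Pictures are saved under pics/ and viewed, about 8 in all and at most 12, crops included, and the job is handed in when it is done.

```bash
mkdir -p pics
cat > h.py <<'E'
import numpy as np, cv2
from cell import status, viewer, robot
def cam(n):
    d=viewer.read_camera(n); np.savez(f'{n}.npz',**d); return d
def load(n): return dict(np.load(f'{n}.npz'))
def world(d,u,v,z=None):
    """pixel -> world by depth, or on plane z"""
    T=np.linalg.inv(d['camera_from_world'])
    r=np.array([(u-d['cx'])/d['fx'],-(v-d['cy'])/d['fy'],-1.])
    if z is None: return T[:3,:3]@(r*d['range_z'][int(v),int(u)])+T[:3,3]
    r=T[:3,:3]@r; o=T[:3,3]; return o+r*(z-o[2])/r[2]
def cloud(d):
    v,u=np.mgrid[:400,:640]; z=d['range_z']
    p=np.stack([(u-d['cx'])/d['fx']*z,-(v-d['cy'])/d['fy']*z,-z],-1)
    T=np.linalg.inv(d['camera_from_world']); return p@T[:3,:3].T+T[:3,3]
E
python3 - <<'E'
from h import *
a=cam('top');b=cam('side')
print(a.keys(),status.observe(),robot.pinch_z)
for d in(a,b):print(np.linalg.inv(d['camera_from_world']).round(3),d['fx'])
cv2.imwrite('pics/1.png',a['image'][...,::-1]);cv2.imwrite('pics/2.png',b['image'][...,::-1])
E
```

```text
dict_keys(['image', 'range_z', 'fx', 'fy', 'cx', 'cy', 'camera_from_world']) {'time': 0.1, 'qpos': array([-1.45501078e+00,  3.42644042e-01,  1.52495013e+00, -1.28292884e-05,
        1.27537584e+00, -1.46002749e-01]), 'qvel': array([-0.00028046, -0.0006764 , -0.00394896, -0.00068931,  0.0007145 ,
        0.0005013 ]), 'joint_efforts': array([ 3.26931789e-03, -4.31999981e+01, -2.44696480e+01,  7.18645309e-02,
        5.25353872e-02, -6.21376989e-05]), 'tool_pos': array([ 0.13584748, -0.50673686,  0.22610913]), 'tool_rot': array([-1.57216082e+00,  1.88246458e-04, -2.87980074e+00]), 'contact_force': array([ 1.06991411,  0.29919486, -0.93343243]), 'torque': array([-0.00121039,  0.00959764, -0.04471672]), 'opening': 0.09213899019906127} 0.0188
[[ 0.012  0.98  -0.198  0.412]
 [-1.     0.008 -0.017 -0.026]
 [-0.015  0.198  0.98   0.976]
 [ 0.     0.     0.     1.   ]] 374.2462297746726
[[ 0.933  0.235 -0.273  0.318]
 [-0.36   0.607 -0.708 -0.697]
 [-0.001  0.759  0.651  0.698]
 [ 0.     0.     0.     1.   ]] 417.94545299380104
```

View pics/1.png

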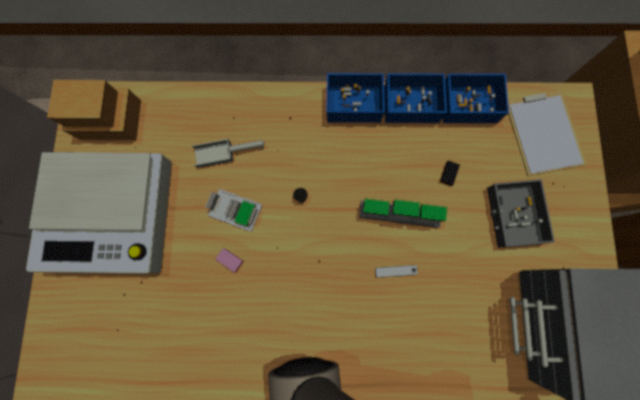

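View pics/2.png

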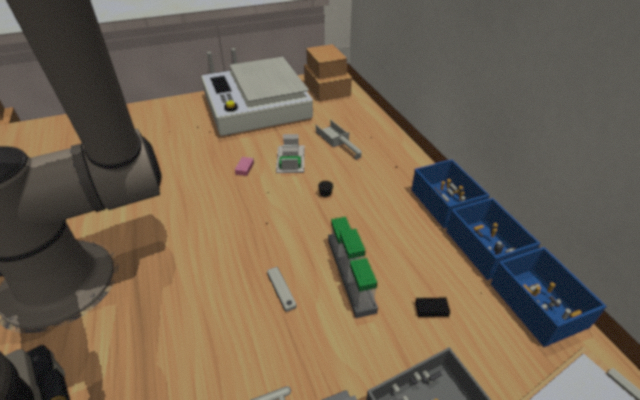

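Top view: three green caps on the rack at about (376,207), (405,208) and (433,213). The spare is in the holder at (243,214), with the empty pocket to its left. The pink look-alike is at (229,260), the black one at (450,173), the stopper at (300,195), the case at (397,271) and the scoop at (212,153). Only the three rack caps are candidates, so I'll pick by height.

```bash
cat >> h.py <<'E'
def greens(d,lo=150):
    hsv=cv2.cvtColor(d['image'],cv2.COLOR_RGB2HSV)
    m=cv2.inRange(hsv,(45,lo,60),(80,255,255)); P=cloud(d)
    n,l,s,c=cv2.connectedComponentsWithStats(m)
    for i in range(1,n):
        if s[i,4]<30: continue
        p=P[l==i]; p=p[d['range_z'][l==i]>0]; zt=np.percentile(p[:,2],70)
        t=p[abs(p[:,2]-zt)<.006]
        r=cv2.minAreaRect((t[:,:2]*1000).astype(np.float32))
        print(c[i].round(1),s[i,4],'ztop %.4f'%zt,'med',np.median(t,0).round(4),'rect',np.round(r[0],1),np.round(r[1],1),round(r[2],1))
E
python3 - <<'E'
from h import *
for n in('top','side'):
    d=load(n);print(n);greens(d,120)
a=load('top')
P=cloud(a)
for u,v in [(330,270),(330,300),(300,260),(210,160),(470,300)]: print(u,v,P[v,u].round(3))
x=[a['image'][170:250,350:460],a['image'][180:240,190:280]]
cv2.imwrite('pics/3.png',np.vstack([cv2.resize(i[...,::-1],(720,h),interpolation=3) for i,h in zip(x,(300,300))]))
E
```

```text
top
[375.9 206.7] 359 ztop 0.0757 med [ 0.5755 -0.1302  0.0749] rect [ 576.9 -130.8] [60.  34.3] 82.6
[243.8 213. ] 290 ztop 0.0263 med [0.5652 0.2044 0.0255] rect [565.9 204.6] [36.1 57.7] 71.2
[419.6 210.1] 770 ztop 0.1045 med [ 0.5681 -0.1974  0.1049] rect [ 568.8 -197.9] [60.5 34.3] 83.9
side
[347.8 237.3] 690 ztop 0.1057 med [ 0.5663 -0.2031  0.1058] rect [ 567.9 -199.4] [62.4 31.3] 83.6
[362.9 274. ] 530 ztop 0.0941 med [ 0.5589 -0.271   0.0935] rect [ 559.9 -268.3] [59.5 32. ] 82.9
330 270 [ 0.424 -0.019  0.   ]
330 300 [ 0.349 -0.019 -0.002]
300 260 [0.448 0.059 0.001]
210 160 [0.714 0.311 0.004]
470 300 [ 0.354 -0.371  0.   ]
```

View pics/3.png

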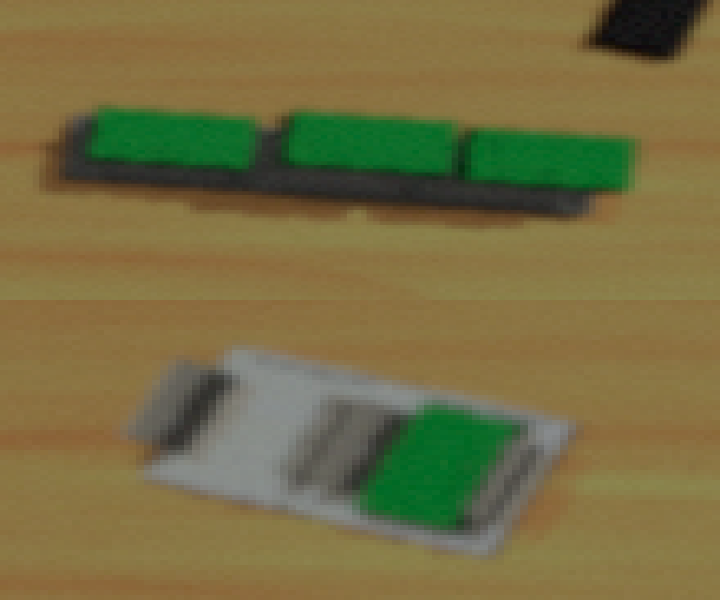

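The short one is the left-hand cap at pixel (376,207): its top is at z≈0.075 m (68+6 mm), against 0.105 for the centre cap and 0.094 for the right one. The crop shows the three capped vials. It also shows the spare in the holder's right (-y) pocket, with the left pocket empty. Next I'll move above the short cap.

```bash
python3 -m pendant '[[[-52.3,1,-24.9,0,-1.185,0,9.1],[-52.3,1,-24.9,0,-1.185,0,9.1],[-52.3,1,-24.9,0,-1.185,0,9.1],[-52.3,1,-24.9,0,-1.185,0,9.1],[-52.3,1,-24.9,0,-1.185,0,9.1],[-52.3,1,-24.9,0,-1.185,0,9.1],[-52.3,1,-24.9,0,-1.185,0,9.1],[-52.3,1,-24.9,0,-1.185,0,9.1],[-52.3,1,-24.9,0,-1.185,0,9.1],[-52.3,1,-24.9,0,-1.185,0,9.1],[-52.3,1,-24.9,0,-1.185,0,9.1],[-52.3,1,-24.9,0,-1.185,0,9.1],[-52.3,1,-24.9,0,-1.185,0,9.1],[-52.3,1,-24.9,0,-1.185,0,9.1],[-52.3,1,-24.9,0,-1.185,0,9.1],[-52.3,1,-24.9,0,-1.185,0,9.1],[-52.3,1,-24.9,0,-1.185,0,9.1],[-52.3,1,-24.9,0,-1.185,0,9.1]]]' 12
python3 - <<'E'
from h import *
w=cam('wrist');greens(w,120);print(np.linalg.inv(w['camera_from_world']).round(3))
cv2.imwrite('pics/4.png',w['image'][...,::-1])
E
```

```text
time: 1.9
tool_pos: [0.5763, -0.1319, 0.217]
tool_rot: [-1.57, -0.0, -1.696]
contact_force: [0.7, 0.1, -0.7]
opening: 0.0908
[316.5 189. ] 1760 ztop 0.0749 med [ 0.5763 -0.1298  0.0745] rect [ 576.  -131.4] [59.8 32.9] 83.7
[317.1 253.8] 1288 ztop 0.1049 med [ 0.5695 -0.1891  0.1045] rect [ 569.  -189.9] [42.3 32.8] 83.7
[318.  314.4] 818 ztop 0.0930 med [ 0.5603 -0.2701  0.0927] rect [ 559.8 -270.7] [37.7 32.5] 83.7
[[ 0.992  0.12   0.036  0.586]
 [-0.125  0.951  0.282 -0.056]
 [-0.001 -0.284  0.959  0.375]
 [ 0.     0.     0.     1.   ]]
```

View pics/4.png

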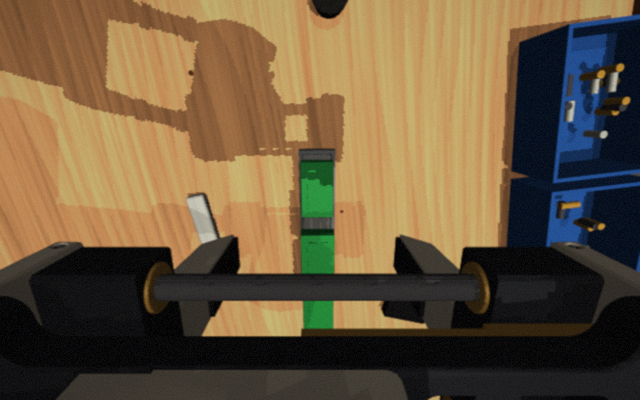

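The wrist view shows the short cap centred between the fingers at (316,189), aligned with the jaws to within 0.5°. I'll descend and grip it.

```bash
python3 -m pendant '[[[0,4,0,0,0,0,9.1],[0,8,0,0,0,0,8],[0,11,0,0,0,0,7],[0,13,0,0,0,0,6.5],[0,14.5,0,0,0,0,6],[0,15.3,0,0,0,0,6],[0,15.7,0,0,0,0,6],[0,15.7,0,0,0,0,6],[0,15.7,0,0,0,0,5],[0,15.7,0,0,0,0,4.2],[0,15.7,0,0,0,0,3.8],[0,15.7,0,0,0,0,3],[0,15.7,0,0,0,0,2.5],[0,15.7,0,0,0,0,2.5],[0,15.7,0,0,0,0,2.5],[0,15.7,0,0,0,0,2.5]]]' 10
python3 -m pendant '[[[0,-0.4,0,0,0,0,2.5],[0,-0.8,0,0,0,0,2.5],[0,-1.4,0,0,0,0,2.5],[0,-2.2,0,0,0,0,2.5],[0,-3.2,0,0,0,0,2.5],[0,-5,0,0,0,0,2.5],[0,-7,0,0,0,0,2.5],[0,-9,0,0,0,0,2.5],[0,-11,0,0,0,0,2.5],[0,-12,0,0,0,0,2.5],[0,-12,0,0,0,0,2.5]]]'
python3 - <<'E'
from h import *
w=cam('wrist');greens(w,120);s=cam('side');greens(s,120)
cv2.imwrite('pics/5.png',np.hstack([cv2.resize(w['image'],(400,250)),cv2.resize(s['image'][100:350,230:480],(250,250))])[...,::-1])
E
```

```text
time: 3.55
tool_pos: [0.5768, -0.1313, 0.0601]
tool_rot: [-1.57, -0.0, -1.695]
contact_force: [-1.4, 0.3, 5.0]
opening: 0.0336
time: 4.65
tool_pos: [0.5774, -0.1315, 0.1816]
tool_rot: [-1.567, -0.001, -1.695]
contact_force: [0.6, -0.0, -0.9]
opening: 0.0336
[316.  240.6] 3880 ztop 0.1964 med [ 0.5783 -0.1189  0.196 ] rect [ 578.2 -120.4] [37.  32.9] 82.8
[316.3 312.8] 1128 ztop 0.1955 med [ 0.5737 -0.1582  0.1958] rect [ 573.8 -158.3] [ 6.1 32.5] 83.1
[345.  186.6] 345 ztop 0.1964 med [ 0.5758 -0.1423  0.1961] rect [ 575.4 -135.2] [56.6 31.6] 83.4
[352.2 243.2] 440 ztop 0.1061 med [ 0.5669 -0.2043  0.1056] rect [ 567.6 -201.5] [57.9 31.3] 83.6
[363. 274.] 531 ztop 0.0940 med [ 0.559  -0.2707  0.0935] rect [ 559.9 -268.3] [58.9 31.7] 83.2
```

View pics/5.png

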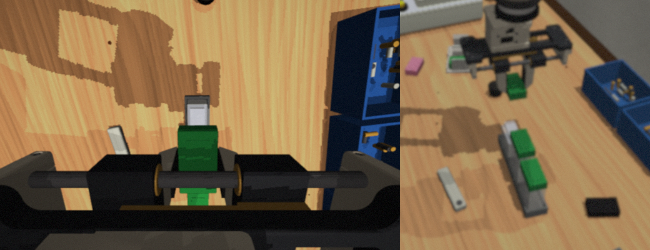

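The cap is lifted (top at z=0.196, rim about 3.6 mm below the TCP), and the bare vial neck is visible in the rack. I'll carry it over bare counter near (0.45, 0.02) and turn it to roughly the holder's direction.

```bash
python3 -m pendant '[[[-2,0,-2,0,-0.14,0,2.5],[-5,0,-5,0,-0.28,0,2.5],[-8,0,-8.5,0,-0.42,0,2.5],[-11,0,-12,0,-0.56,0,2.5],[-13.4,0,-14.5,0,-0.7,0,2.5],[-13.4,0,-14.5,0,-0.84,0,2.5],[-13.4,1,-14.5,0,-0.98,0,2.5],[-13.4,3,-14.5,0,-1.12,0,2.5],[-13.4,5,-14.5,0,-1.26,0,2.5],[-13.4,8,-14.5,0,-1.36,0,2.5],[-13.4,11,-14.5,0,-1.36,0,2.5],[-13.4,14,-14.5,0,-1.36,0,2.5],[-13.4,16,-14.5,0,-1.36,0,2.5],[-13.4,17,-14.5,0,-1.36,0,2.5],[-13.4,17.3,-14.5,0,-1.36,0,2.5],[-13.4,17.5,-14.5,0,-1.36,0,2.5],[-13.4,17.6,-14.5,0,-1.36,0,2.5],[-13.4,17.7,-14.5,0,-1.36,0,2.5],[-13.4,17.7,-14.5,0,-1.36,0,2.5]]]'
python3 - <<'E'
from h import *
s=cam('side');greens(s,120);w=cam('wrist');greens(w,120)
E
```

```text
time: 6.65
tool_pos: [0.45, 0.0196, 0.0038]
tool_rot: [-1.571, -0.002, -0.335]
contact_force: [-0.2, -0.8, 4.7]
opening: 0.034
[352.2 243.1] 441 ztop 0.1062 med [ 0.5664 -0.2046  0.1057] rect [ 568.1 -201.3] [59.2 31.8] 82.6
[362.9 274. ] 529 ztop 0.0939 med [ 0.5588 -0.2707  0.0934] rect [ 560.3 -268.4] [58.6 32. ] 82.1
[316.1 240.7] 3997 ztop 0.0188 med [0.4367 0.0231 0.0185] rect [437.7  22.8] [33.5 36.9] 71.4
[316.  304.4] 477 ztop 0.0184 med [0.474  0.0102 0.0181] rect [474.   10.1] [33.1  6.5] 71.2
```

The cap is on the counter with light contact. I'll release it, rise, and look.

```bash
python3 -m pendant '[[[0,0,0,0,0,0,3.6],[0,0,0,0,0,0,4],[0,0,0,0,0,0,4.5],[0,0,0,0,0,0,5.5],[0,0,0,0,0,0,5.5],[0,-0.5,0,0,0,0,5.5],[0,-2,0,0,0,0,6.5],[0,-5,0,0,0,0,9.1],[0,-9,0,0,0,0,9.1],[0,-13,0,0,0,0,9.1],[0,-16,0,0,0,0,9.1],[0,-16,0,0,0,0,9.1]]]'
python3 - <<'E'
from h import *
w=cam('wrist');greens(w,120);a=cam('top');greens(a,120)
cv2.imwrite('pics/6.png',w['image'][...,::-1])
E
```

```text
time: 7.95
tool_pos: [0.4516, 0.0194, 0.1669]
tool_rot: [-1.569, -0.009, -0.335]
contact_force: [1.1, 0.2, -0.2]
opening: 0.0901
[315.8 185.4] 1665 ztop 0.0189 med [0.4474 0.0196 0.0184] rect [448.3  19.1] [33.1 58.8] 71.5
[512.  224.8] 1145 ztop 0.0248 med [0.5578 0.2071 0.0244] rect [559.3 205.8] [34.9 48.1] 71.3
[243.9 213.1] 294 ztop 0.0260 med [0.5655 0.2045 0.0251] rect [565.7 204.2] [34.1 57.7] 70.4
[419.5 210.1] 771 ztop 0.1042 med [ 0.568  -0.1975  0.1046] rect [ 565.6 -221.6] [107.9  34.5] 82.5
```

View pics/6.png

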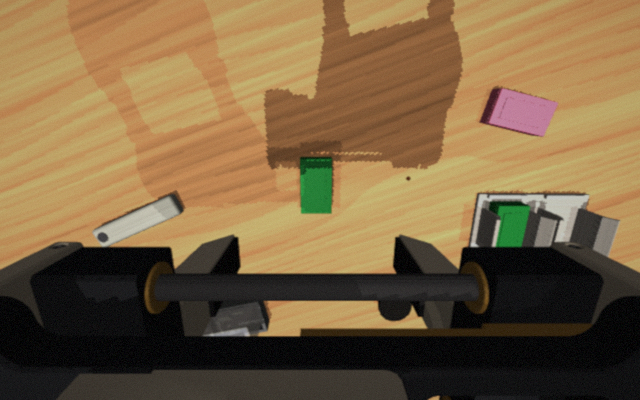

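The wrist view shows the cap flat and upright on bare counter at (316,185), released. The holder is at right: the spare at (512,225) sits in the near pocket and the far pocket is empty. I'll turn a quarter for the end grip and check from above.

```bash
python3 -m pendant '[[[0,0,0,0,0.14,0,9.1],[0,0,0,0,0.28,0,9.1],[0,0,0,0,0.42,0,9.1],[0,0,0,0,0.56,0,9.1],[0,0,0,0,0.7,0,9.1],[0,0,0,0,0.84,0,9.1],[0,0,0,0,0.98,0,9.1],[0,0,0,0,1.12,0,9.1],[-0.1,0,0,0,1.26,0,9.1],[-0.16,0,0,0,1.4,0,9.1],[-0.16,0,-0.05,0,1.5,0,9.1],[-0.16,0,-0.05,0,1.56,0,9.1],[-0.16,0,-0.05,0,1.56,0,9.1],[-0.16,0,-0.05,0,1.56,0,9.1]]]'
python3 - <<'E'
from h import *
w=cam('wrist');greens(w,120);print(status.observe()['tool_pos'])
cv2.imwrite('pics/7.png',w['image'][...,::-1])
E
```

```text
time: 9.45
tool_pos: [0.447, 0.0198, 0.1617]
tool_rot: [-1.573, -0.001, -1.893]
contact_force: [-0.8, 0.5, -0.7]
opening: 0.091
[318.7 189.9] 1729 ztop 0.0189 med [0.4489 0.0198 0.0185] rect [448.7  19. ] [33.8 58.7] 70.7
[0.44718418 0.01975081 0.16194973]
```

View pics/7.png

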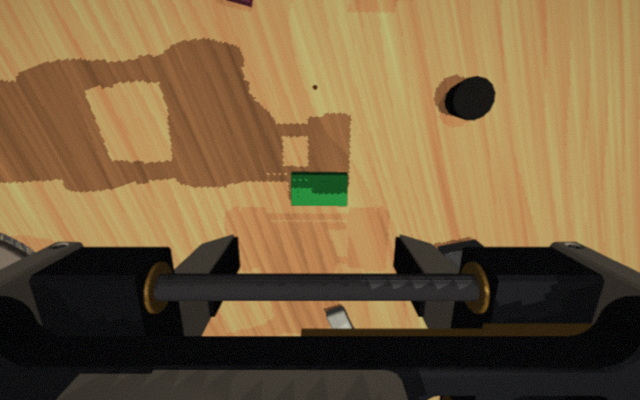

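The cap lies square between the fingers at (319,190), 1.6 mm off centre. I'll descend to 8 mm above the rim plane so the tips clear the lips later, then grip the ends and lift.

```bash
python3 -m pendant '[[[0,4,0.17,0,0,0,9.1],[0,8,0.17,0,0,0,9.1],[0,11,0.17,0,0,0,8.5],[0,13.5,0.17,0,0,0,8],[0,14.8,0.17,0,0,0,8],[0,15.4,0.17,0,0,0,8],[0,15.4,0.17,0,0,0,7],[0,15.4,0.17,0,0,0,6.5],[0,15.4,0.17,0,0,0,6],[0,15.4,0.17,0,0,0,5],[0,15.4,0.17,0,0,0,5],[0,15.4,0.17,0,0,0,5],[0,15.4,0.17,0,0,0,5]]]' 10
python3 -m pendant '[[[0,-0.4,0,0,0,0,5],[0,-1,0,0,0,0,5],[0,-2,0,0,0,0,5],[0,-4,0,0,0,0,5],[0,-7,0,0,0,0,5],[0,-10,0,0,0,0,5],[0,-13,0,0,0,0,5],[0,-14,0,0,0,0,5],[0,-14,0,0,0,0,5]]]'
python3 - <<'E'
from h import *
w=cam('wrist');greens(w,120);s=cam('side');greens(s,120);print(status.observe()['tool_pos'],status.observe()['tool_rot'])
a=cam('top');greens(a,120)
P=cloud(a); d=a
# holder: points z 0.003..0.06 around
b=P[185:240,190:280].reshape(-1,3); im=a['image'][185:240,190:280].reshape(-1,3).astype(int)
sel=(b[:,2]>.036)&(b[:,2]<.06)
print(sel.sum()); 
import scipy.ndimage as N
m=((P[...,2]>.036)&(P[...,2]<.06)); m[:185]=0;m[240:]=0;m[:,:190]=0;m[:,280:]=0
l,n=N.label(m)
for i in range(1,n+1):
    t=P[l==i]
    if len(t)>8: print('cheek',len(t),t.mean(0).round(4),cv2.minAreaRect((t[:,:2]*1000).astype(np.float32)))
m=((P[...,2]>.003)&(P[...,2]<.06)); m[:185]=0;m[240:]=0;m[:,:190]=0;m[:,280:]=0
t=P[m&True]; print('all',cv2.minAreaRect((t[:,:2]*1000).astype(np.float32)))
E
```

```text
time: 10.8
tool_pos: [0.4499, 0.0191, 0.0095]
tool_rot: [-1.569, 0.0, -1.895]
contact_force: [-0.2, -0.4, 6.8]
opening: 0.0597
time: 11.7
tool_pos: [0.45, 0.0191, 0.1502]
tool_rot: [-1.567, 0.001, -1.895]
contact_force: [-1.1, 0.2, -0.7]
opening: 0.0596
[316.2 250.3] 4650 ztop 0.1597 med [0.4512 0.0232 0.1593] rect [450.8  22.5] [27.4 58.9] 71.8
[260.6 170.1] 277 ztop 0.1599 med [0.4486 0.0119 0.1594] rect [447.8  14.7] [30.4 54.7] 73.7
[352.2 243.1] 436 ztop 0.1060 med [ 0.5666 -0.2045  0.1055] rect [ 567.8 -201.5] [57.2 31.3] 83.4
[363. 274.] 536 ztop 0.0941 med [ 0.5592 -0.2706  0.0936] rect [ 560.3 -268. ] [59.5 32. ] 83.3
[0.44859091 0.01926213 0.14797293] [-1.57199772e+00 -2.89299253e-04 -1.89482901e+00]
[243.8 212.9] 290 ztop 0.0261 med [0.5653 0.2044 0.0254] rect [565.8 204.4] [34.5 57.7] 70.3
[419.5 210.1] 768 ztop 0.1044 med [ 0.5681 -0.1977  0.105 ] rect [ 569.2 -198.3] [60.6 34.6] 83.1
249
cheek 81 [0.5954 0.2887 0.043 ] ((595.4098510742188, 288.67279052734375), (9.721363067626953, 43.1561279296875), 68.2480239868164)
cheek 41 [0.5788 0.2396 0.0447] ((578.7546997070312, 239.62103271484375), (9.738236427307129, 42.007572174072266), 72.84648895263672)
cheek 81 [0.5744 0.2284 0.0428] ((574.4497680664062, 228.54371643066406), (9.867043495178223, 44.026309967041016), 70.31403350830078)
cheek 46 [0.5564 0.1799 0.0441] ((557.3203125, 179.93588256835938), (9.093217849731445, 43.75609588623047), 68.84996795654297)
all ((572.5067749023438, 237.57742309570312), (145.03216552734375, 240.0623016357422), 0.7048059105873108)
```

The cap is held by its ends (opening 59.6 mm). The empty pocket centre from its cheeks is (0.587, 0.264), axis about -19°; the spare's position plus 64 mm agrees. I'll move above it.

```bash
python3 -m pendant '[[[-2,0,0.4,0,0,0,5],[-5,0,1,0,0,0,5],[-9,0,1.7,0,0,0,5],[-13,0,2.5,0,0,0,5],[-17,0,3.2,0,0,0,5],[-21,0,4,0,0,0,5],[-24,0,4.5,0,0,0,5],[-26.5,0,5,0,0,0,5],[-27.6,0,5.2,0,0,0,5],[-27.6,0,5.2,0,0,0,5],[-27.6,0,5.2,0,0,0,5],[-27.6,0,5.2,0,0,0,5]]]'
cat > m.py <<'E'
from h import *
import scipy.ndimage as N,sys
w=cam('wrist');greens(w,120);o=status.observe();print(o['tool_pos'],o['tool_rot'])
P=cloud(w); near=np.hypot(P[...,0]-.576,P[...,1]-.234)<.12
l,n=N.label((P[...,2]>.038)&(P[...,2]<.055)&near)
for i in range(1,n+1):
    t=P[l==i]
    if len(t)>40: print('cheek',len(t),t.mean(0).round(4),cv2.minAreaRect((t[:,:2]*1000).astype(np.float32)))
t=P[near&(P[...,2]>.004)&(P[...,2]<.013)]
if len(t): print('base',len(t),cv2.minAreaRect((t[:,:2]*1000).astype(np.float32)))
cv2.imwrite(f'pics/{sys.argv[1]}.png',w['image'][...,::-1])
E
python3 m.py 8
```

```text
time: 13.05
tool_pos: [0.586, 0.263, 0.1485]
tool_rot: [-1.571, -0.001, -1.896]
contact_force: [-0.1, -0.1, -0.6]
opening: 0.0598
[316.4 250.1] 4710 ztop 0.1579 med [0.5874 0.2672 0.1575] rect [586.8 266.5] [27.3 59.1] 71.3
[0.58611301 0.26306185 0.14874941] [-1.57108568e+00 -5.73356510e-04 -1.89596089e+00]
cheek 341 [0.5955 0.2893 0.0442] ((595.3089599609375, 288.3585205078125), (8.634029388427734, 44.05903625488281), 69.78611755371094)
base 3540 ((544.580078125, 264.510009765625), (80.3791732788086, 173.11758422851562), 88.9076156616211)
```

View pics/8.png

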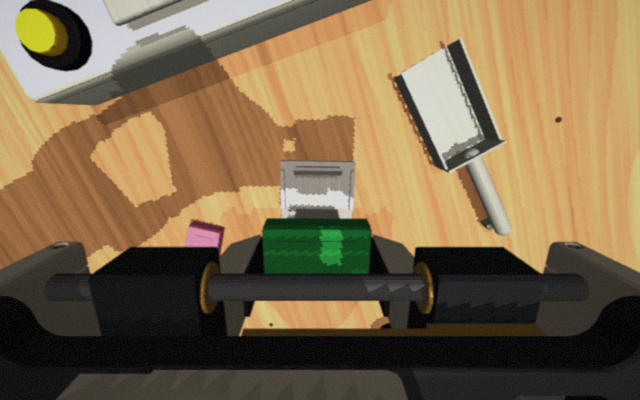

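The wrist view agrees: the outer cheek is at (0.5954, 0.2888), and the pocket is visible beyond the cap at (318,185). The correction is about 1.5 mm across and 0.6 mm along. I'll lower most of the way and check the force.

```bash
python3 -m pendant '[[[-0.15,1,0.06,0,0,0,5],[-0.15,3,0.06,0,0,0,5],[-0.15,5,0.06,0,0,0,5],[-0.15,7,0.06,0,0,0,5],[-0.15,8.5,0.06,0,0,0,5],[-0.15,9.5,0.06,0,0,0,5],[-0.15,10.2,0.06,0,0,0,5],[-0.15,10.9,0.06,0,0,0,5],[-0.15,11.5,0.06,0,0,0,5],[-0.15,12,0.06,0,0,0,5],[-0.15,12.4,0.06,0,0,0,5],[-0.15,12.7,0.06,0,0,0,5],[-0.15,12.7,0.06,0,0,0,5]]]'
python3 - <<'E'
from h import *
w=cam('wrist');greens(w,120);s=cam('side');greens(s,120);o=status.observe();print(o['tool_pos'],o['contact_force'])
cv2.imwrite('pics/9.png',np.hstack([cv2.resize(w['image'],(480,300)),cv2.resize(s['image'][110:190,240:320],(300,300))])[...,::-1])
E
```

```text
time: 14.4
tool_pos: [0.5873, 0.2654, 0.0213]
tool_rot: [-1.571, -0.0, -1.895]
contact_force: [-0.0, -0.2, -0.5]
opening: 0.0599
[316.3 250.7] 4607 ztop 0.0307 med [0.5881 0.2693 0.0304] rect [588.1 268.9] [27.2 59.4] 71.3
[272.2 325.2] 54 ztop 0.0244 med [0.5448 0.2268 0.024 ] rect [545.  226.3] [5.  5.7] 77.5
[358.4 325.8] 45 ztop 0.0245 med [0.5961 0.2091 0.0241] rect [595.7 209.2] [3.6 5.4] 65.0
[352.3 243.2] 442 ztop 0.1061 med [ 0.5674 -0.205   0.1056] rect [ 568.  -201.5] [57.7 31.5] 84.0
[362.9 273.9] 529 ztop 0.0941 med [ 0.5587 -0.2703  0.0936] rect [ 560.1 -268.4] [60.3 32.6] 81.4
[0.58756615 0.26552082 0.02182418] [ 0.68841976 -0.25190273 -0.2220475 ]
```

View pics/9.png

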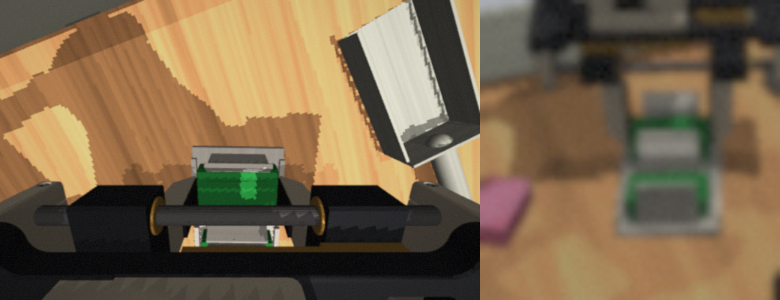

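The cap is between the cheeks with no contact force, rim about 6–7 mm above the floor. I'll lower it onto the floor.

```bash
python3 -m pendant '[[[0.08,0.2,0,0,0,0,5],[0.08,0.4,0,0,0,0,5],[0.08,0.5,0,0,0,0,5],[0.08,0.6,0,0,0,0,5],[0.08,0.65,0,0,0,0,5],[0.08,0.65,0,0,0,0,5]]]'
python3 - <<'E'
from h import *
w=cam('wrist');greens(w,120);o=status.observe();print(o['tool_pos'],o['contact_force'])
E
```

```text
time: 15.1
tool_pos: [0.5873, 0.2647, 0.0155]
tool_rot: [-1.571, 0.0, -1.895]
contact_force: [-1.6, -0.7, 2.6]
opening: 0.0601
[316.1 252. ] 4332 ztop 0.0250 med [0.5877 0.2679 0.0246] rect [588.1 268.2] [26.8 59.5] 71.0
[0.58725297 0.26474012 0.01550131] [-1.5903258  -0.31021068  3.34962107]
```

Contact is 3 N and the cap top is level with the spare's (0.025), so it's seated. I'll release and retreat.

```bash
python3 -m pendant '[[[0,0,0,0,0,0,6.2],[0,0,0,0,0,0,6.6],[0,0,0,0,0,0,7],[0,0,0,0,0,0,7.4],[0,0,0,0,0,0,7.4],[0,-1,0,0,0,0,7.4],[0,-3,0,0,0,0,7.4],[0,-7,0,0,0,0,8],[0,-11,0,0,0,0,9.1],[0,-15,0,0,0,0,9.1],[4,-18,0,0,0,0,9.1],[9,-18,0,0,0,0,9.1],[13,-18,0,0,0,0,9.1],[16,-18,0,0,0,0,9.1],[16,-18,0,0,0,0,9.1],[16,-18,0,0,0,0,9.1]]]'
python3 - <<'E'
from h import *
w=cam('wrist');greens(w,120);a=cam('top');print('top');greens(a,120);s=cam('side');print('side');greens(s,120);o=status.observe();print(o['tool_pos'],o['contact_force'])
cv2.imwrite('pics/10.png',np.hstack([cv2.resize(w['image'],(480,300)),cv2.resize(a['image'][170:250,190:270],(300,300))])[...,::-1])
E
```

```text
time: 16.75
tool_pos: [0.5366, 0.1128, 0.1962]
tool_rot: [-1.569, 0.001, -1.896]
contact_force: [1.1, 0.5, -0.5]
opening: 0.0913
[315.3  27. ] 2287 ztop 0.0249 med [0.5866 0.2645 0.0245] rect [586.6 264.6] [34.3 58.8] 71.1
[314.4  96. ] 1840 ztop 0.0249 med [0.565  0.2038 0.0245] rect [564.8 203.2] [33.1 58.6] 71.3
top
[419.6 210.1] 773 ztop 0.1043 med [ 0.5682 -0.1979  0.1048] rect [ 568.9 -197.9] [60.1 34.5] 83.6
[216.5 210.3] 68 ztop 0.0263 med [0.5702 0.276  0.0253] rect [569.9 276.5] [24.2 16. ] 88.0
side
[352.3 243.1] 444 ztop 0.1063 med [ 0.5669 -0.2045  0.1058] rect [ 567.7 -201.5] [58.1 32.1] 84.9
[363.  273.9] 533 ztop 0.0940 med [ 0.559  -0.2708  0.0936] rect [ 560.  -268.5] [59.2 31.5] 82.7
[0.53662618 0.11405481 0.19536457] [-0.29206861  0.39268007  0.45488437]
```

View pics/10.png

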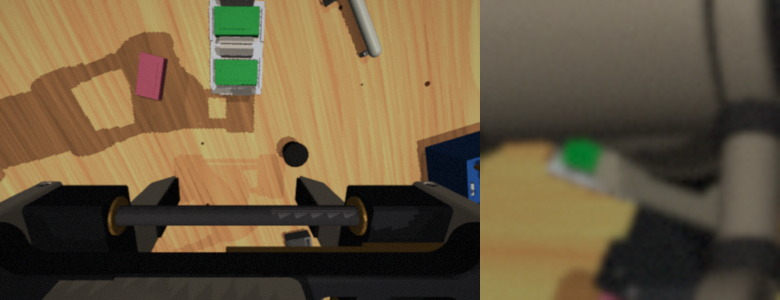

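Both caps lie flat in their pockets at the same height (0.0249), with the new one at (0.5866, 0.2646), within 1 mm of the pocket centre. The gripper is clear, so I'm handing in.

```bash
python3 -c "
from cell import robot
print(robot.hand_in())"
```

```text
the job is handed in; nothing more can be done
None
```

The job is handed in, at about 17 s of the 64 s allowed; no verdict was reported. I lifted the short vial's cap by its long sides and set it flat on bare counter near (0.45, 0.02). I let go, took it again by its two ends, and lowered it into the empty +y pocket, releasing it at about 3 N of contact.

**Cap in pocket:** the last wrist picture puts it at (0.5866, 0.2646), within 1 mm of my measured pocket centre. Its top is at 0.0249 m, the same as the spare's, and its axis is within about 0.2° of the spare's.

**Other caps:** the middle and tall caps read within 1 mm of their earlier positions. The spare read within about 2 mm across views, which is the calibration error.

**Not fully checked:**
- The last top view of the holder was blocked by the arm, so the final cap position rests on the wrist view alone.
- I did not re-measure the short vial after lifting its cap; its neck was standing in its cell just after the lift.
- I did not re-measure the stopper, feeler gauge case or scoop. The arm never went near them, and the force readings showed contact only when gripping and setting the cap down.

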